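# Sticker two turning blanks to dry

### The job

Stack the two turning blanks to dry: lay the thick dark walnut blank flat across the two bearers, centred on them and square to them, then one sticker across the walnut directly above and in line with each bearer (either sticker over either bearer). Lay the thinner pale ash blank on the stickers squarely over the walnut, and set the brick piece lengthwise on the middle of the ash as a weight. Leave the tin, the moisture meter and the calipers where they are.

Things in the scene. Friction and masses are not known exactly. Their poses are not given: they have to be found in the camera images.
- walnut_center (a point): Thick turning blank of dark brown walnut, ends sealed with dark green wax, a paler sapwood strip along one edge: 60 (x) by 200 (y) by 34 (z) mm, about 0.27 kg, loose, lying flat on the bench. The point is its centre, half-way up (17 mm above its underside). Its y axis runs along its length.
- ash_center (a point): Thinner turning blank of pale, almost white ash, ends sealed with dark green wax: 60 (x) by 200 (y) by 26 (z) mm, about 0.21 kg, loose, lying flat on the bench. The point is its centre, half-way up (13 mm above its underside). Its y axis runs along its length.
- sticker_pine_center (a point): Sticker (spacer stick) of pale yellow pine, loose: 100 (x) by 18 (y) by 18 (z) mm. The point is its centre, 9 mm above its underside; its x axis runs along its length.
- sticker_cedar_center (a point): Sticker (spacer stick) of red-brown cedar, loose: 100 (x) by 18 (y) by 18 (z) mm, same size as the pine one. The point is its centre, 9 mm above its underside; its x axis runs along its length.
- brick_center (a point): Sawn-off piece of red clay brick used as a weight, loose: 60 (x) by 100 (y) by 50 (z) mm, about 0.58 kg. The point is its centre, half-way up (25 mm above its underside). Its y axis runs along its length.
- bearer_left_top (a point): Left bearer (on the robot's left, +y side, of the two): a tan wooden batten screwed to the bench, 130 (x, its length) by 34 (y) by 26 mm high. The point is the middle of its top face, 26 mm above the bench. The right bearer is parallel to it, 110 to 140 mm away, straight towards its -y side, so a blank laid across both runs along the bearers' y axis.
- bearer_right_top (a point): Right bearer (on the robot's right, -y side, of the two): a tan wooden batten like the left one, screwed to the bench parallel to it, 130 (x, its length) by 34 (y) by 26 mm high. The point is the middle of its top face, 26 mm above the bench. The left bearer lies straight towards its +y side.
- tin_mid (a point): Bystander: metal tin of end sealer with a green band, 75 mm across and 86 mm high, a flat brush lying on its lid. The point is on its axis, 42 mm above its underside.
- meter_mid (a point): Bystander: yellow moisture meter lying flat, 130 by 62 by 26 mm, with a small blank screen and two pins at one end. The point is its centre, half-way up.
- calipers_mid (a point): Bystander: steel outside calipers lying flat, about 170 mm long (along its x axis), 85 mm wide, 8 mm thick. The point is the middle of the open space between the curved legs, 4 mm above the bench.

How it is judged:
By the outcome, as a careful person would: the job done as asked, in the order asked, and still so for the second after the job is handed in, with the robot touching nothing.
It also fails if it takes over 118 s, if anything falls off the work surface, if the arm or the gripper's body presses on something with over 40 N, if the wrist force passes 120 N, or if a joint passes its speed limit or range.

### The arm

A 7-joint arm with a two-finger parallel gripper is mounted at the origin on the work surface. World frame = base frame: x ahead of the robot, y to its left, z up, the work surface at z = 0. Lengths are in m, angles in rad, forces in N, time in s.
With the tool pointing down it reaches from about 0.425 to 0.875 m from the base axis. Payload 4.7 kg.
Tool frame: the origin (TCP) lies midway between the tips of the shut fingers; the grasp point (between the pads) lies 19 mm behind it; z points along the fingers, x is the direction in which the jaws open and shut, and the axes are right-handed (so a half turn about z gives the same grasp; the last joint's range is limited). The gripper opens to 87 mm and grips with 3 to 60 N. Pads are 19 mm wide; open, the fingers measure 117 mm over their backs; the gripper's body (75 mm by 190 mm) begins 51 mm behind the grasp point.
Start: joints at [1.35, 0.321, -0.07, 1.45, 0.023, 1.371, -0.057], TCP at [0.151, -0.632, 0.223] pointing down, gripper open.
Joint ranges: [-2.86, 2.86], [-0.3, 2.09], [-1.38, 1.24], [0.06, 2.45], [-1.56, 4.7], [0.09, 2.05], [-2.69, 2.69]. Speed limits (rad/s): [2.57, 2.57, 3.14, 3.14, 3.14, 3.14, 3.14].

### API

Orientations are given as a rotation vector (axis times angle).
In Python, from bench import get_state, eyes, ticket gives the robot as it stands.
- The arm moves only by the tool carry_out, never from a script. Its argument "motion" is a list of rows, each a list of 2 entries, a list of its own where there are three numbers: the shift along the world's x, y, z in m, then the turn about the world's z in rad. A call has 1 to 20 rows; each row is the pose to reach, as a shift and turn from the pose commanded when the call began; what a row does not reach only later rows make up. A row lasts 1/10 s, in which the tool goes at most 50 mm and 8.59 degrees, less where a joint would pass 70% of its speed; a pose out of reach is approached as far as the arm can. A call with a gripper value outside its range is refused whole. "grip" is the gripper command: -1 is fully open, 1 is shut, values between are in proportion, set as the call begins (left out, the last holds). The fingers move at their own pace and stop on an object; "squeeze" is the grip in N (left out, the last holds). Time passes only in rows, so rows that repeat a pose let the fingers close. It gives the time, the measured TCP pose, the force and the opening at its end, in the units of the state.
- get_state(): the state, without advancing time (a new reading comes with each control period).
- eyes.get_image(name): name is "scene" or "top"; returns a dict with "pixels" (400x640x3 uint8, blue, green, red), "mtx" (3x3 intrinsics, pixels), "dist_coeffs" ([k1, k2, p1, p2, k3] as OpenCV has them; the pictures are not rectified), "extrinsics" (4x4, takes a point from camera to world coordinates). Camera axes: x right, y down, z forward; pixel columns grow to the right and rows downward; lengths in m; the calibration is good to about 2 mm. A picture is of the moment at which its call begins. There is no depth.
- ticket.close_job(): hands the job in, once; it reports no verdict.
The state is a dict: "time": time; "joint_positions": joint angles; "qd": joint speeds; "joint_torque": joint torques, N m; "position": TCP position; "tool_rot": TCP orientation; "ft_force": force on the tool from outside, world axes, zero at the start; "torque": the same for the moment, N m; "grip_width": opening from 0.0 (shut) to 1.0 (fully open).
Only numpy, scipy, OpenCV 4.12 (cv2) and the standard library are available. Lean on these libraries where they do the work, as an engineer would, in place of code of your own. Each camera call takes 0.05 s, during which the arm holds its last target. There are 200 camera calls.

## Working session

There is one attempt and no reset: what is moved stays moved. The work goes in short steps, Python scripts to look and compute and a tool call to move; the robot and the scene stay as the last step left them, time stands still between calls to the robot, and variables do not carry over. Pictures are saved under pics/ and viewed, about 12 in all and at most 16, crops included, and the job is handed in when it is done.

Besides the shell and the picture viewer there is one more tool, called after "Emit:" as name(argument=value, ...) on one line, values as JSON. carry_out: Moves the arm, as the interface text tells. Its arguments: {"type":"object","properties":{"motion":{"type":"array","items":{"type":"array"}},"grip":{"type":"number"},"squeeze":{"type":"number"}},"required":["motion"]}

```bash
mkdir -p pics; ls
python3 - <<'E'
from bench import get_state, eyes
import cv2
print(get_state())
for n in("scene","top"):
    d=eyes.get_image(n); cv2.imwrite(f"pics/{n}0.png",d["pixels"]); print(n,d["mtx"],d["dist_coeffs"],d["extrinsics"])
E
```

```text
pics
{'time': 0.0, 'joint_positions': array([ 1.35009501,  0.32184473, -0.07005456,  1.45170672,  0.0226203 ,
        1.37083085, -0.05691521]), 'qd': array([ 1.69197001e-03, -5.67541432e-04,  1.91536027e-04, -1.65098446e-03,
        4.55550454e-04, -9.67307410e-05, -2.03639330e-04]), 'joint_torque': array([ 2.00162447e-05, -4.91295218e+01, -4.04400984e-01, -3.12524092e+01,
       -6.40396331e-02,  4.37348220e-02,  2.22692161e-04]), 'position': array([ 0.15101159, -0.63161635,  0.22143129]), 'tool_rot': array([-2.46544975,  1.94525674,  0.00259183]), 'ft_force': array([0.06926175, 0.67129935, 0.5255055 ]), 'torque': array([0.0092351 , 0.00304985, 0.05277516]), 'grip_width': 1.0008504552251243}
scene [[459.04386322   0.         323.45491926]
 [  0.         459.04386322 194.21370862]
 [  0.           0.           1.        ]] [-0.08183243  0.          0.          0.          0.        ] [[ 0.89010807  0.38352536 -0.24620301  1.03322986]
 [ 0.45574523 -0.75138686  0.47719396 -0.80180508]
 [-0.00197772 -0.53696004 -0.84360536  1.48639059]
 [ 0.          0.          0.          1.        ]]
top [[405.20414682   0.         315.7005464 ]
 [  0.         405.20414682 201.52361559]
 [  0.           0.           1.        ]] [0.02145752 0.         0.         0.         0.        ] [[ 0.02582119 -0.99360413  0.10992772  0.4755881 ]
 [-0.99949971 -0.02766945 -0.01532105  0.00779506]
 [ 0.0182647  -0.10947712 -0.99382149  1.42749692]
 [ 0.          0.          0.          1.        ]]
```

View pics/top0.png

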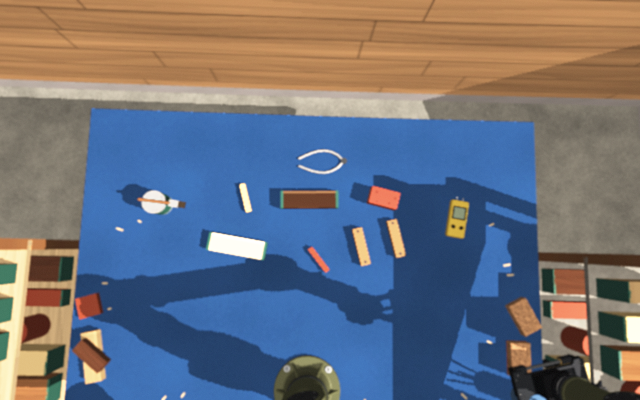

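View pics/scene0.png

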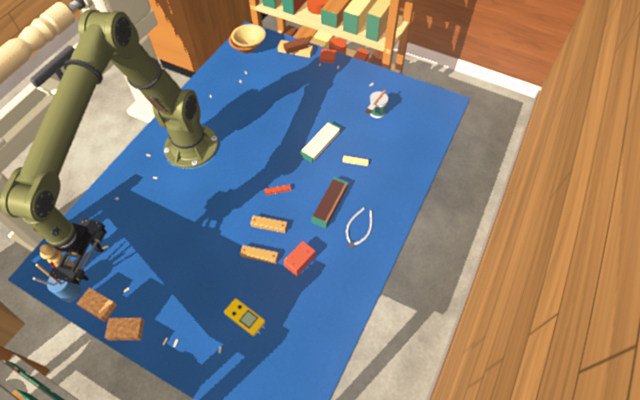

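```bash
cat > fit.py <<'E'
import numpy as np, cv2
from scipy.optimize import minimize
from bench import get_state, eyes
SIZE=dict(walnut=(60,200,34),ash=(60,200,26),pine=(100,18,18),cedar=(100,18,18),brick=(60,100,50),bearer=(130,34,26))
def box(p,name,zb):
    s=np.array(SIZE[name])/1000; x,y,a=p
    c=np.array([[i,j,k] for i in(-.5,.5) for j in(-.5,.5) for k in(0,1)])*s
    R=np.array([[np.cos(a),-np.sin(a)],[np.sin(a),np.cos(a)]])
    c[:,:2]=c[:,:2]@R.T+[x,y]; c[:,2]+=zb
    return c
def proj(im,P):
    T=np.linalg.inv(im["extrinsics"])
    return cv2.projectPoints(np.asarray(P,float).reshape(-1,3),cv2.Rodrigues(T[:3,:3])[0],T[:3,3],im["mtx"],np.array(im["dist_coeffs"]))[0].reshape(-1,2)
def unproj(im,uv,z):
    n=cv2.undistortPoints(np.array([[uv]],float),im["mtx"],np.array(im["dist_coeffs"]))[0,0]
    E=im["extrinsics"]; d=E[:3,:3]@[*n,1]; o=E[:3,3]
    return (o+d*(z-o[2])/d[2])[:2]
def mask(im):
    p=im["pixels"].astype(float)+1
    t=(p[...,0]-p[...,1:].max(2))/p.sum(2)   # blue excess
    return np.clip((0.13-t)/0.12,0,1)
def sil(im,p,name,zb,r,S=8):
    q=(proj(im,box(p,name,zb))-[r[0],r[1]]+.5)*S-.5
    m=np.zeros(((r[3]-r[1])*S,(r[2]-r[0])*S),np.uint8)
    cv2.fillConvexPoly(m,cv2.convexHull(np.round(q*16).astype(np.int32)),255,shift=4)
    return cv2.resize(m,(r[2]-r[0],r[3]-r[1]),interpolation=cv2.INTER_AREA)/255.
def fit(ims,name,p0,zb=0.,pad=6,maskf=mask):
    rs=[]
    for im in ims:
        q=proj(im,box(p0,name,zb)); rs.append([*(q.min(0)-pad).astype(int),*(q.max(0)+pad+1).astype(int)])
    ms=[maskf(im)[r[1]:r[3],r[0]:r[2]] for im,r in zip(ims,rs)]
    f=lambda p:sum(((sil(im,p,name,zb,r)-m)**2).sum() for im,r,m in zip(ims,rs,ms))
    p0=np.array(p0,float)
    for s in(1,.3):
        o=minimize(f,p0,method="Nelder-Mead",options=dict(initial_simplex=p0+s*np.array([[0,0,0],[.012,0,0],[0,.012,0],[0,0,.15]]),xatol=1e-4,fatol=1e-3)); p0=o.x
    return o.x,o.fun
E
python3 - <<'E'
from fit import *
ims=[eyes.get_image("top"),eyes.get_image("scene")]
G=dict(walnut=((310,199),0),ash=((236,246),-.15),pine=((245,198),.2),cedar=((318,260),.5),brick=((384,197),-.15),bearerL=((361,246),.15),bearerR=((396,238),.15))
out=[ims[0]["pixels"].copy(),ims[1]["pixels"].copy()]
for k,(uv,a) in G.items():
    n=k.rstrip("LR"); h=SIZE[n][2]/2000
    p0=[*unproj(ims[0],uv,h),a]
    r=[fit([ims[0]],n,p0),fit([ims[1]],n,p0),fit(ims,n,p0)]
    print(k,*[(np.round(x,4).tolist(),round(f,1)) for x,f in r])
for i in(0,1):
    big=cv2.resize(np.hstack([out[i][130:290,170:480],cv2.cvtColor((mask(ims[i])*255).astype(np.uint8),cv2.COLOR_GRAY2BGR)[130:290,170:480]]) if i==0 else out[i][60:300,220:420],None,fx=2.5 if i else 1.28,fy=2.5 if i else 1.28,interpolation=cv2.INTER_CUBIC)
    if i==0: big=cv2.resize(np.vstack([out[0][130:280,180:480],cv2.cvtColor((mask(ims[0])*255).astype(np.uint8),cv2.COLOR_GRAY2BGR)[130:280,180:480]]),None,fx=2,fy=2)
    cv2.imwrite(f"pics/c{i}.png",big)
E
```

```text
walnut ([0.6408, 0.0101, 0.035], np.float64(5.8)) ([0.64, 0.0114, 0.0359], np.float64(77.0)) ([0.6405, 0.0106, 0.0326], np.float64(84.8))
ash ([0.4713, 0.2554, -0.163], np.float64(82.5)) ([0.4727, 0.2555, -0.1667], np.float64(48.5)) ([0.4725, 0.2555, -0.1569], np.float64(133.7))
pine ([0.6398, 0.2345, 0.2642], np.float64(46.1)) ([0.6433, 0.2348, 0.2951], np.float64(31.6)) ([0.6401, 0.2347, 0.2798], np.float64(78.6))
cedar ([0.4319, -0.0275, 0.6969], np.float64(32.4)) ([0.4337, -0.0274, 0.6734], np.float64(8.2)) ([0.4333, -0.0273, 0.6891], np.float64(43.3))
brick ([0.6516, -0.2496, -0.2251], np.float64(12.3)) ([0.6517, -0.2475, -0.2272], np.float64(30.7)) ([0.6515, -0.2486, -0.2234], np.float64(48.9))
bearerL ([0.4813, -0.1746, 0.2525], np.float64(23.0)) ([0.4819, -0.1735, 0.2681], np.float64(14.0)) ([0.4818, -0.174, 0.2581], np.float64(39.4))
bearerR ([0.5133, -0.296, 0.2521], np.float64(29.9)) ([0.5137, -0.2935, 0.2595], np.float64(19.3)) ([0.5137, -0.2946, 0.2548], np.float64(58.5))
```

View pics/c0.png

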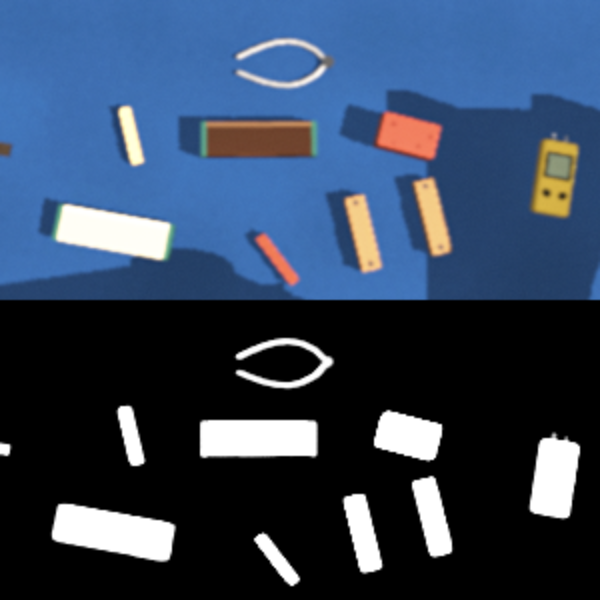

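Emit:
carry_out(motion=[[[0.12,0.16,0],0.35],[[0.25,0.32,0],0.7],[[0.25,0.32,0],0.7],[[0.25,0.32,0],0.7],[[0.25,0.32,0],0.7],[[0.25,0.32,0],0.7],[[0.25,0.32,0],0.7],[[0.25,0.32,0],0.7],[[0.25,0.32,0],0.7],[[0.489,0.642,-0.1],1.369],[[0.489,0.642,-0.1],1.369],[[0.489,0.642,-0.1],1.369],[[0.489,0.642,-0.1],1.369],[[0.489,0.642,-0.1],1.369],[[0.489,0.642,-0.1],1.369],[[0.489,0.642,-0.1],1.369],[[0.489,0.642,-0.1],1.369],[[0.489,0.642,-0.1],1.369],[[0.489,0.642,-0.1],1.369],[[0.489,0.642,-0.1],1.369]], grip=-1, squeeze=40)

```text
time: 2.2
position: [0.6398, 0.0081, 0.1223]
tool_rot: [3.14, 0.05, -0.001]
ft_force: [-0.3, -0.5, 0.4]
grip_width: 0.996
```

Emit:
carry_out(motion=[[[0.0,0.001,-0.03],0],[[0.0,0.001,-0.06],0],[[0.0,0.001,-0.09],0],[[0.0,0.001,-0.105],0],[[0.0,0.001,-0.115],0],[[0.0,0.001,-0.115],0],[[0.0,0.001,-0.115],0]])

```text
time: 2.9
position: [0.6411, 0.0104, 0.0089]
tool_rot: [3.141, 0.051, 0.003]
ft_force: [0.3, 0.1, 0.3]
grip_width: 0.999
```

Emit:
carry_out(motion=[[[0,0,0],0],[[0,0,0],0],[[0,0,0],0],[[0,0,0],0],[[0,0,0],0],[[0,0,0],0],[[0,0,0],0],[[0,0,0],0]], grip=1)

```text
time: 3.7
position: [0.64, 0.0108, 0.0078]
tool_rot: [3.141, 0.052, -0.001]
ft_force: [-3.2, -0.7, 4.5]
grip_width: 0.683
```

Emit:
carry_out(motion=[[[0,0,0.01],0],[[0,0,0.03],0],[[0,0,0.06],0],[[-0.005,-0.008,0.08],0.01],[[-0.015,-0.025,0.09],0.03],[[-0.03,-0.05,0.09],0.05],[[-0.05,-0.085,0.09],0.08],[[-0.07,-0.12,0.09],0.11],[[-0.09,-0.155,0.09],0.14],[[-0.11,-0.19,0.09],0.17],[[-0.125,-0.215,0.09],0.2],[[-0.136,-0.234,0.09],0.215],[[-0.1405,-0.242,0.08],0.224],[[-0.142,-0.245,0.07],0.224],[[-0.142,-0.245,0.06],0.224],[[-0.142,-0.245,0.05],0.224],[[-0.142,-0.245,0.045],0.224],[[-0.142,-0.245,0.045],0.224]])

```text
time: 5.5
position: [0.498, -0.2327, 0.0513]
tool_rot: [-3.114, -0.405, 0.002]
ft_force: [-0.5, -0.0, -2.4]
grip_width: 0.685
```

```bash
cat > look.py <<'E'
from fit import *
import sys
# look.py name x y yaw zb  : fit from each camera, and both; state
def tool():
    s=get_state(); r=s["tool_rot"]; R=cv2.Rodrigues(np.array(r))[0]
    print("t",round(s["time"],2),"tcp",np.round(s["position"],4),"yaw",round(np.arctan2(R[1,0],R[0,0]),4),"grip",round(s["grip_width"],3))
def pic(fn,r=None,k=3):
    im=eyes.get_image("scene" if fn.startswith("s") else "top")["pixels"]
    if r: im=im[r[1]:r[3],r[0]:r[2]]
    cv2.imwrite(f"pics/{fn}.png",cv2.resize(im,None,fx=k,fy=k,interpolation=cv2.INTER_CUBIC))
E
python3 -c "
from look import *
tool(); pic('s_w',(200,130,360,290),3.5)"
```

```text
t 5.5 tcp [ 0.498  -0.2327  0.0513] yaw 0.2588 grip 0.685
```

View pics/s_w.png

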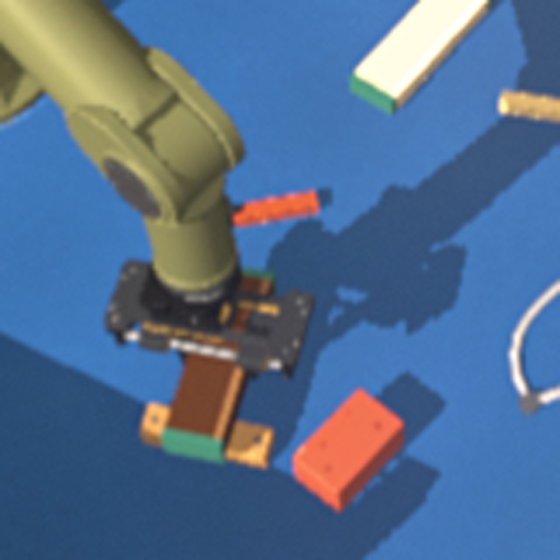

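The walnut is held over the bearers, right bearer visible at (205,435) in the crop, roughly centred. Lowering.

Emit:
carry_out(motion=[[[0,-0.001,-0.008],0],[[0,-0.001,-0.013],0],[[0,-0.001,-0.016],0],[[0,-0.001,-0.0175],0],[[0,-0.001,-0.0185],0],[[0,-0.001,-0.0185],0],[[0,-0.001,-0.0185],0]])

```text
time: 6.25
position: [0.4984, -0.2353, 0.0343]
tool_rot: [3.115, 0.402, 0.001]
ft_force: [-0.4, 0.1, -3.6]
grip_width: 0.69
```

Emit:
carry_out(motion=[[[0,0,-0.001],0],[[0,0,-0.001],0],[[0,0,-0.001],0]])

```text
time: 6.55
position: [0.4985, -0.2353, 0.0338]
tool_rot: [3.115, 0.403, 0.001]
ft_force: [-1.5, 0.1, 4.5]
grip_width: 0.683
```

Emit:
carry_out(motion=[[[0,0,0],0],[[0,0,0],0],[[0,0,0],0],[[0,0,0.0],0],[[0,0,0.04],0],[[0,0,0.08],0],[[0,0,0.1],0],[[0.142,0.47,0.09],-1.548],[[0.142,0.47,0.09],-1.548],[[0.142,0.47,0.09],-1.548],[[0.142,0.47,0.09],-1.548],[[0.142,0.47,0.09],-1.548],[[0.142,0.47,0.09],-1.548],[[0.142,0.47,0.09],-1.548],[[0.142,0.47,0.09],-1.548],[[0.142,0.47,0.09],-1.548],[[0.142,0.47,0.09],-1.548],[[0.142,0.47,0.09],-1.548],[[0.142,0.47,0.09],-1.548],[[0.142,0.47,0.09],-1.548]], grip=-1)

```text
time: 8.55
position: [0.6397, 0.2358, 0.1225]
tool_rot: [2.512, -1.886, -0.001]
ft_force: [0.0, -0.8, 0.2]
grip_width: 1.003
```

```bash
cat >> look.py <<'E'
def lk(name,p0,zb,mf=mask):
    ims=[eyes.get_image("top"),eyes.get_image("scene")]
    for s in(ims[:1],ims[1:],ims):
        x,f=fit(s,name,p0,zb,maskf=mf); print(name,np.round(x,4),round(f,1))
# walnut is darker than the tan bearers
def dark(im):
    p=im["pixels"].astype(float); t=mask(im); return t*np.clip((190-p[...,2])/60,0,1)
E
python3 -c "
from look import *
tool(); pic('s_w2',(220,180,320,290),5)
lk('walnut',(.4977,-.2343,.257),.026,dark)"
```

```text
t 8.55 tcp [0.6397 0.2358 0.1225] yaw -1.2879 grip 1.003
walnut [ 0.4996 -0.2372  0.2556] 210.8
walnut [ 0.5006 -0.2359  0.2617] 207.9
walnut [ 0.4998 -0.2363  0.2578] 425.8
```

View pics/s_w2.png

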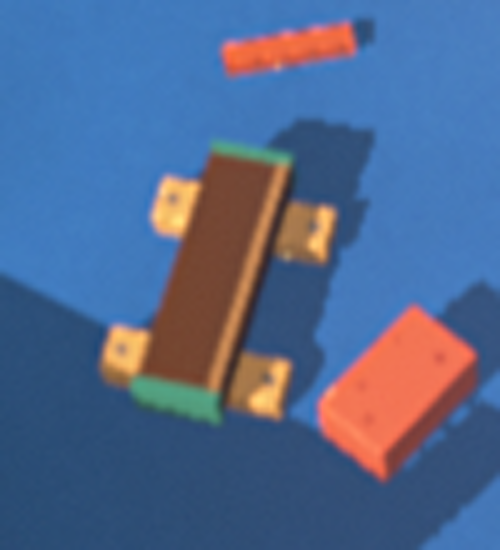

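Walnut lies flat across both bearers (bearers at (125,355)/(260,385) and (175,205)/(305,230) in the crop), square and centred. Next the pine sticker.

Emit:
carry_out(motion=[[[0.001,-0.001,-0.035],0],[[0.001,-0.001,-0.07],0],[[0.001,-0.001,-0.095],0],[[0.001,-0.001,-0.11],0],[[0.001,-0.001,-0.117],0],[[0.001,-0.001,-0.118],0],[[0.001,-0.001,-0.118],0]])

```text
time: 9.4
position: [0.6421, 0.2339, 0.0064]
tool_rot: [-2.508, 1.889, -0.002]
ft_force: [0.0, -0.0, -0.3]
grip_width: 1.003
```

Emit:
carry_out(motion=[[[0,0,0],0],[[0,0,0],0],[[0,0,0],0],[[0,0,0],0],[[0,0,0],0],[[0,0,0],0],[[0,0,0],0],[[0,0,0],0],[[0,0,0],0],[[0,0,0],0],[[0,0,0.01],0],[[0,0,0.03],0],[[0,0,0.06],0],[[0,0,0.09],0],[[0,0,0.12],0],[[0,0,0.13],0]], grip=1, squeeze=30)

```text
time: 11.0
position: [0.6431, 0.235, 0.1399]
tool_rot: [-2.505, 1.887, -0.006]
ft_force: [0.2, 0.9, 0.3]
grip_width: 0.203
```

```bash
python3 -c "
from look import *
tool()"
```

```text
t 11.0 tcp [0.6431 0.235  0.1399] yaw -1.2909 grip 0.203
```

Emit:
carry_out(motion=[[[-0.005,-0.013,0],0],[[-0.015,-0.038,0],0],[[-0.028,-0.072,0],0],[[-0.043,-0.11,0],-0.01],[[-0.058,-0.148,0],-0.01],[[-0.073,-0.186,0],-0.02],[[-0.088,-0.224,0],-0.023],[[-0.103,-0.262,0],-0.023],[[-0.118,-0.3,0],-0.023],[[-0.132,-0.337,0],-0.023],[[-0.145,-0.37,0],-0.023],[[-0.154,-0.393,-0.01],-0.023],[[-0.159,-0.406,-0.025],-0.023],[[-0.16,-0.4087,-0.04],-0.023],[[-0.16,-0.4087,-0.05],-0.023],[[-0.16,-0.4087,-0.055],-0.023],[[-0.16,-0.4087,-0.055],-0.023],[[-0.16,-0.4087,-0.055],-0.023]])

```text
time: 12.8
position: [0.4815, -0.1744, 0.0803]
tool_rot: [-2.488, 1.917, -0.0]
ft_force: [-0.3, 0.6, 0.2]
grip_width: 0.205
```

```bash
python3 -c "
from look import *
tool(); pic('s_p',(220,170,320,270),5)"
```

```text
t 12.8 tcp [ 0.4815 -0.1744  0.0803] yaw -1.313 grip 0.205
```

View pics/s_p.png

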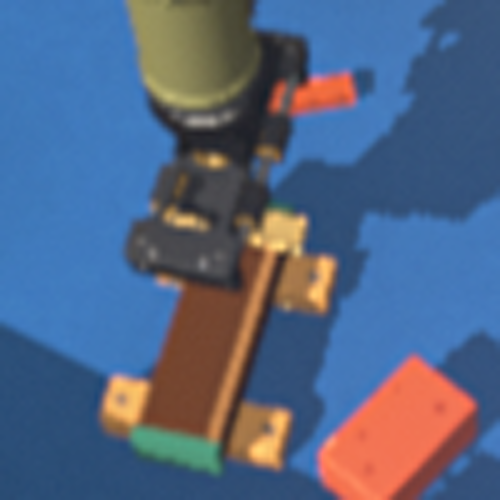

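Pine is held above the left bearer end of the walnut (its far end at (280,230) in the crop). Lowering.

Emit:
carry_out(motion=[[[0.001,0,-0.006],0],[[0.001,0,-0.01],0],[[0.001,0,-0.013],0],[[0.001,0,-0.0145],0],[[0.001,0,-0.0145],0],[[0.001,0,-0.0145],0]])

```text
time: 13.45
position: [0.4823, -0.1749, 0.0657]
tool_rot: [2.488, -1.919, 0.0]
ft_force: [-0.9, 0.7, 0.2]
grip_width: 0.204
```

Emit:
carry_out(motion=[[[0,0,0],0],[[0,0,0],0],[[0,0,0],0],[[0,0,0],0],[[0,0,0],0],[[0,0,0.03],0],[[0,0,0.06],0],[[0,0,0.08],0],[[-0.049,0.1476,0.06],0.431],[[-0.049,0.1476,0.06],0.431],[[-0.049,0.1476,0.06],0.431],[[-0.049,0.1476,0.06],0.431],[[-0.049,0.1476,0.03],0.431],[[-0.049,0.1476,0.0],0.431],[[-0.049,0.1476,-0.02],0.431],[[-0.049,0.1476,-0.03],0.431],[[-0.049,0.1476,-0.03],0.431]], grip=-1)

```text
time: 15.15
position: [0.4323, -0.0274, 0.0346]
tool_rot: [2.84, -1.343, -0.004]
ft_force: [0.2, 0.3, 0.3]
grip_width: 1.002
```

```bash
python3 -c "
from look import *
tool(); pic('s_c',(220,170,320,270),5);pic('t_c',(290,210,430,290),5.5)"
```

```text
t 15.15 tcp [ 0.4323 -0.0274  0.0346] yaw -0.8836 grip 1.002
```

View pics/s_c.png

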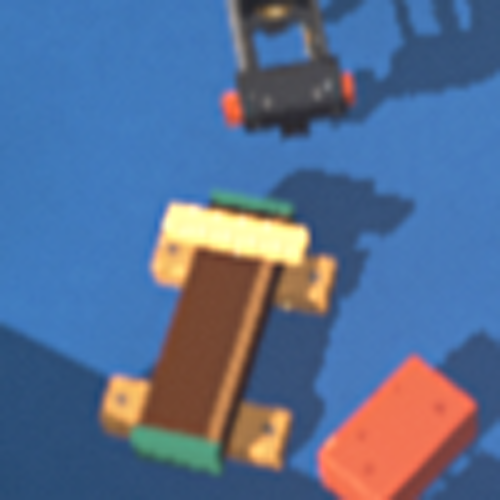

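Pine lies across the walnut over the left bearer ((235,233) in the crop); the gripper straddles the cedar.

Emit:
carry_out(motion=[[[0.001,0,-0.015],0],[[0.001,0,-0.024],0],[[0.001,0,-0.028],0],[[0.001,0,-0.029],0],[[0.001,0,-0.029],0]])

```text
time: 15.75
position: [0.4344, -0.0273, 0.0069]
tool_rot: [-2.84, 1.342, -0.001]
ft_force: [-0.1, 0.4, 0.4]
grip_width: 1.0
```

Emit:
carry_out(motion=[[[0,0,0],0],[[0,0,0],0],[[0,0,0],0],[[0,0,0],0],[[0,0,0],0],[[0,0,0],0],[[0,0,0],0],[[0,0,0],0],[[0,0,0],0],[[0,0,0],0],[[0,0,0.01],0],[[0,0,0.03],0],[[0,0,0.06],0],[[0,0,0.09],0],[[0,0,0.12],0],[[0,0,0.13],0],[[0,0,0.13],0]], grip=1)

```text
time: 17.45
position: [0.4354, -0.0274, 0.1383]
tool_rot: [-2.84, 1.342, -0.006]
ft_force: [0.4, -0.1, -1.0]
grip_width: 0.198
```

```bash
python3 -c "
from look import *
tool()"
```

```text
t 17.45 tcp [ 0.4354 -0.0274  0.1383] yaw -0.8831 grip 0.198
```

Emit:
carry_out(motion=[[[0.004,-0.013,0],-0.02],[[0.011,-0.036,0],-0.06],[[0.02,-0.066,0],-0.12],[[0.03,-0.1,0],-0.18],[[0.04,-0.134,0],-0.24],[[0.05,-0.168,0],-0.3],[[0.06,-0.202,0],-0.36],[[0.069,-0.231,0],-0.41],[[0.075,-0.252,-0.01],-0.431],[[0.079,-0.264,-0.025],-0.431],[[0.0797,-0.2668,-0.04],-0.431],[[0.0797,-0.2668,-0.053],-0.431],[[0.0797,-0.2668,-0.058],-0.431],[[0.0797,-0.2668,-0.058],-0.431],[[0.0797,-0.2668,-0.058],-0.431]])

```text
time: 18.95
position: [0.5143, -0.2935, 0.0791]
tool_rot: [-2.489, 1.917, -0.001]
ft_force: [-0.4, 1.1, 0.8]
grip_width: 0.202
```

```bash
python3 -c "
from look import *
tool()"
```

```text
t 18.95 tcp [ 0.5143 -0.2935  0.0791] yaw -1.3129 grip 0.202
```

Emit:
carry_out(motion=[[[-0.0005,-0.0005,-0.006],0],[[-0.0005,-0.0005,-0.01],0],[[-0.0005,-0.0005,-0.0125],0],[[-0.0005,-0.0005,-0.0135],0],[[-0.0005,-0.0005,-0.0135],0],[[-0.0005,-0.0005,-0.0135],0]])

```text
time: 19.55
position: [0.5133, -0.2945, 0.0666]
tool_rot: [2.487, -1.918, -0.0]
ft_force: [-4.2, 2.3, 9.6]
grip_width: 0.2
```

Emit:
carry_out(motion=[[[0,0,0],0],[[0,0,0],0],[[0,0,0],0],[[0,0,0],0],[[0,0,0.03],0],[[0,0,0.06],0],[[0,0,0.08],0],[[-0.041,0.55,0.04],1.153],[[-0.041,0.55,0.04],1.153],[[-0.041,0.55,0.04],1.153],[[-0.041,0.55,0.04],1.153],[[-0.041,0.55,0.04],1.153],[[-0.041,0.55,0.04],1.153],[[-0.041,0.55,0.04],1.153],[[-0.041,0.55,0.04],1.153],[[-0.041,0.55,0.04],1.153],[[-0.041,0.55,0.04],1.153],[[-0.041,0.55,0.04],1.153],[[-0.041,0.55,0.04],1.153],[[-0.041,0.55,0.04],1.153]], grip=-1)

```text
time: 21.55
position: [0.4714, 0.2572, 0.1048]
tool_rot: [-3.131, 0.246, 0.001]
ft_force: [-0.5, -1.2, 0.0]
grip_width: 0.997
```

```bash
python3 -c "
from look import *
tool(); pic('s_a',(220,170,320,270),5)
S=lambda T:None
# sticker masks by brightness/redness against walnut
def br(im):
    p=im['pixels'].astype(float); return mask(im)*np.clip((p[...,2]-150)/60,0,1)
for im in ('top',):
    a=eyes.get_image('top'); 
    cv2.imwrite('pics/t_a.png',cv2.resize(a['pixels'][215:275,335:420],None,fx=8,fy=8,interpolation=cv2.INTER_CUBIC))
    for n,p in(('pine',(.4818,-.174,.257)),('cedar',(.5137,-.2946,.257))): print(n,np.round(proj(a,box(p,n,.06)[1::2])-[335,215],1).tolist())
"
```

```text
t 21.55 tcp [0.4714 0.2572 0.1048] yaw -0.1568 grip 0.997Traceback (most recent call last):
  File "<string>", line 11, in <module>
    for n,p in(('pine',(.4818,-.174,.257)),('cedar',(.5137,-.2946,.257))): print(n,np.round(proj(a,box(p,n,.06)[1::2])-[335,215],1).tolist())
                                                                                            ~~~~^^^^^^^^^^^^^^^^^^^^^^
  File "fit.py", line 13, in proj
    return cv2.projectPoints(np.asarray(P,float).reshape(-1,3),cv2.Rodrigues(T[:3,:3])[0],T[:3,3],im["mtx"],np.array(im["dist_coeffs"]))[0].reshape(-1,2)
           ~~~~~~~~~~~~~~~~~^^^^^^^^^^^^^^^^^^^^^^^^^^^^^^^^^^^^^^^^^^^^^^^^^^^^^^^^^^^^^^^^^^^^^^^^^^^^^^^^^^^^^^^^^^^^^^^^^^^^^^^^^^^^
cv2.error: OpenCV(4.12.0) /io/opencv/modules/calib3d/src/calibration_base.cpp:1490: error: (-215:Assertion failed) npoints >= 0 && (depth == CV_32F || depth == CV_64F) in function 'projectPoints'
```

View pics/s_a.png

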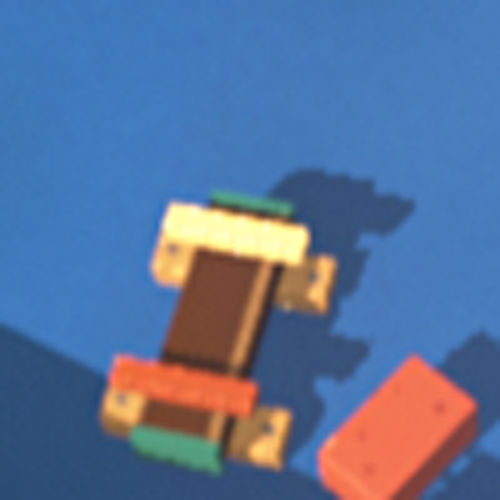

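View pics/t_a.png

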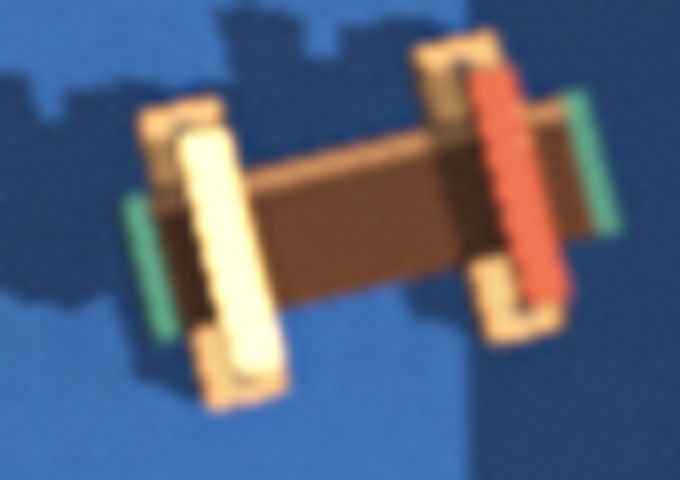

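Both stickers lie across the walnut over their bearers (pine centre about (232,252), cedar (521,187) in the 8x top crop). Checking those numbers with the calibration.

```bash
python3 -c "
from look import *
a=eyes.get_image('top')
for n,uv in(('pine',(232,252)),('cedar',(521,187))): print(n,unproj(a,((uv[0]+.5)/8-.5+335,(uv[1]+.5)/8-.5+215),.078))
# hull silhouettes from colour: pine bright yellow, cedar red
for n,p,f in(('pine',(.4818,-.174,.257),lambda p:(p[...,1]>185)&(p[...,0]>110)),('cedar',(.5137,-.2946,.257),lambda p:(p[...,2]>150)&(p[...,1]<110)&(p[...,0]<110))):
  for c in('top','scene'):
    im=eyes.get_image(c); x,e=fit([im],n,p,.06,pad=3,maskf=lambda i:f(i['pixels'].astype(float)).astype(float)); print(n,c,np.round(x,4),round(e,1))
"
```

```text
pine [ 0.48072791 -0.17553723]
cedar [ 0.51078841 -0.29553887]
pine top [ 0.4811 -0.1755  0.2444] 64.4
pine scene [ 0.4818 -0.1751  0.2624] 24.8
cedar top [ 0.5121 -0.2962  0.2641] 124.2
cedar scene [ 0.5151 -0.294   0.2652] 82.0
```

Emit:
carry_out(motion=[[[0.001,-0.0015,-0.03],0],[[0.001,-0.0015,-0.06],0],[[0.001,-0.0015,-0.085],0],[[0.001,-0.0015,-0.097],0],[[0.001,-0.0015,-0.101],0],[[0.001,-0.0015,-0.102],0],[[0.001,-0.0015,-0.102],0]])

```text
time: 22.6
position: [0.4743, 0.2543, 0.0042]
tool_rot: [-3.131, 0.253, -0.003]
ft_force: [-0.9, 0.3, 0.7]
grip_width: 1.0
```

Emit:
carry_out(motion=[[[0,0,0],0],[[0,0,0],0],[[0,0,0],0],[[0,0,0],0],[[0,0,0],0],[[0,0,0],0],[[0,0,0],0],[[0,0,0],0]], grip=1, squeeze=40)

```text
time: 23.4
position: [0.4731, 0.254, 0.0033]
tool_rot: [3.131, -0.253, -0.001]
ft_force: [-2.5, 0.4, 5.3]
grip_width: 0.688
```

Emit:
carry_out(motion=[[[0,0,0.01],0],[[0,0,0.03],0],[[0,0,0.06],0],[[0,-0.005,0.09],0.01],[[0.001,-0.02,0.12],0.03],[[0.002,-0.045,0.13],0.06],[[0.004,-0.08,0.13],0.09],[[0.006,-0.12,0.13],0.12],[[0.008,-0.16,0.13],0.16],[[0.01,-0.2,0.13],0.2],[[0.012,-0.24,0.13],0.24],[[0.014,-0.28,0.13],0.28],[[0.016,-0.32,0.13],0.32],[[0.018,-0.36,0.13],0.36],[[0.02,-0.4,0.13],0.39],[[0.022,-0.435,0.13],0.41],[[0.024,-0.465,0.125],0.418],[[0.025,-0.482,0.115],0.418],[[0.0256,-0.49,0.105],0.418],[[0.0256,-0.49,0.1],0.418]])

```text
time: 25.4
position: [0.4981, -0.2358, 0.1013]
tool_rot: [-3.114, -0.401, 0.003]
ft_force: [0.3, 0.2, -2.6]
grip_width: 0.682
```

```bash
python3 -c "
from look import *
tool(); pic('s_a2',(220,170,320,270),5)"
```

```text
t 25.4 tcp [ 0.4981 -0.2358  0.1013] yaw 0.2562 grip 0.682
```

View pics/s_a2.png

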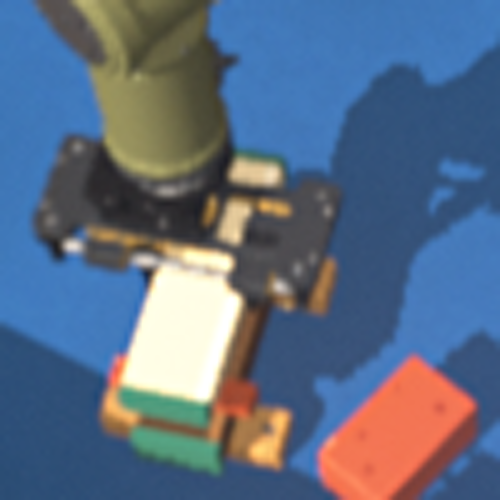

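Ash is held squarely above the stack (near end (165,400) over the walnut end (175,450)). Lowering ~19 mm.

Emit:
carry_out(motion=[[[0.0005,-0.0005,-0.008],0],[[0.0005,-0.0005,-0.014],0],[[0.0005,-0.0005,-0.017],0],[[0.0005,-0.0005,-0.019],0],[[0.0005,-0.0005,-0.0195],0],[[0.0005,-0.0005,-0.0195],0],[[0.0005,-0.0005,-0.0195],0]])

```text
time: 26.15
position: [0.4997, -0.2367, 0.0839]
tool_rot: [3.115, 0.403, 0.001]
ft_force: [0.2, 0.2, -2.7]
grip_width: 0.687
```

Emit:
carry_out(motion=[[[-0.001,0.0,-0.0015],0],[[-0.001,0.0,-0.0025],0],[[-0.001,0.0,-0.0025],0],[[-0.001,0.0,-0.0025],0]])

```text
time: 26.55
position: [0.4985, -0.2367, 0.0813]
tool_rot: [3.115, 0.403, -0.0]
ft_force: [-1.4, -0.4, 0.1]
grip_width: 0.683
```

Emit:
carry_out(motion=[[[0,0,0],0],[[0,0,0],0],[[0,0,0],0],[[0,0,0],0],[[0,0,0.03],0],[[0,0,0.06],0],[[0,0,0.08],0],[[0.153,-0.012,0.06],-0.481],[[0.153,-0.012,0.06],-0.481],[[0.153,-0.012,0.06],-0.481],[[0.153,-0.012,0.06],-0.481],[[0.153,-0.012,0.06],-0.481],[[0.153,-0.012,0.03],-0.481],[[0.153,-0.012,0.01],-0.481],[[0.153,-0.012,0.0],-0.481],[[0.153,-0.012,0.0],-0.481]], grip=-1)

```text
time: 28.15
position: [0.6498, -0.2488, 0.0802]
tool_rot: [3.122, -0.351, -0.004]
ft_force: [-0.8, -0.4, -0.6]
grip_width: 1.0
```

```bash
python3 -c "
from look import *
tool()
def pale(im):
    p=im['pixels'].astype(float); g=(p[...,0]>150)&(p[...,2]>170); return g.astype(float)
a=[eyes.get_image(c) for c in('top','scene')]
cv2.imwrite('pics/b.png',np.hstack([cv2.resize(i['pixels'][r[1]:r[1]+90,r[0]:r[0]+90],None,fx=4.4,fy=4.4,interpolation=cv2.INTER_CUBIC) for i,r in zip(a,((335,200),(230,185)))]))
"
```

```text
t 28.15 tcp [ 0.6498 -0.2488  0.0802] yaw -0.224 grip 1.0
```

View pics/b.png

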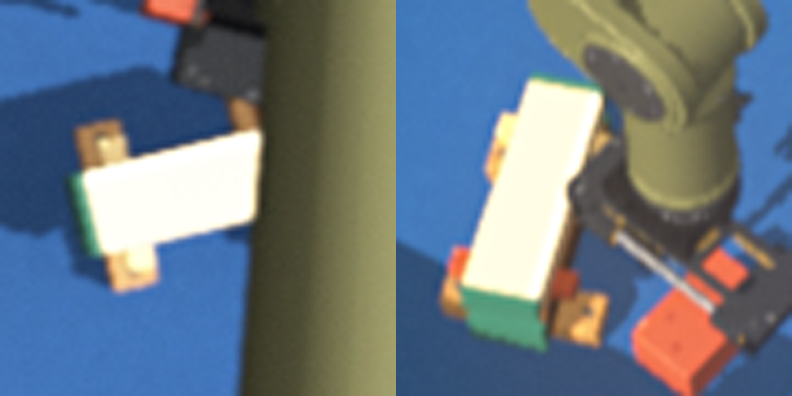

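Ash rests level and square on the stickers. The brick grasp is close to the stack, so grip it a bit high (TCP z ≈ 14 mm) so the gripper body clears the cedar.

Emit:
carry_out(motion=[[[0.001,0,-0.025],0],[[0.001,0,-0.045],0],[[0.001,0,-0.058],0],[[0.001,0,-0.065],0],[[0.001,0,-0.066],0],[[0.001,0,-0.066],0]])

```text
time: 28.85
position: [0.6532, -0.2487, 0.016]
tool_rot: [3.122, -0.351, 0.002]
ft_force: [0.1, 0.7, 0.7]
grip_width: 1.001
```

Emit:
carry_out(motion=[[[0,0,0],0],[[0,0,0],0],[[0,0,0],0],[[0,0,0],0],[[0,0,0],0],[[0,0,0],0],[[0,0,0],0],[[0,0,0],0]], grip=1, squeeze=50)

```text
time: 29.65
position: [0.6512, -0.2483, 0.0153]
tool_rot: [-3.122, 0.351, 0.005]
ft_force: [-5.4, 1.8, 6.0]
grip_width: 0.686
```

Emit:
carry_out(motion=[[[0,0,0.008],0],[[0,0,0.022],0],[[0,0,0.042],0],[[0,0,0.065],0],[[0,0,0.09],0],[[0,0,0.115],0],[[0,0,0.135],0],[[-0.005,0,0.145],0.02],[[-0.015,0.001,0.15],0.06],[[-0.03,0.003,0.15],0.12],[[-0.05,0.005,0.15],0.18],[[-0.07,0.007,0.15],0.24],[[-0.09,0.008,0.15],0.3],[[-0.11,0.01,0.15],0.36],[[-0.128,0.011,0.15],0.42],[[-0.142,0.012,0.15],0.46],[[-0.15,0.013,0.14],0.481],[[-0.153,0.0133,0.13],0.481],[[-0.153,0.0133,0.125],0.481],[[-0.153,0.0133,0.125],0.481]])

```text
time: 31.65
position: [0.499, -0.2349, 0.1389]
tool_rot: [-3.114, -0.403, 0.002]
ft_force: [-0.1, -0.3, -5.7]
grip_width: 0.686
```

Emit:
carry_out(motion=[[[0,0,-0.005],0],[[0,0,-0.01],0],[[0,0,-0.014],0],[[0,0,-0.016],0],[[0,0,-0.016],0],[[0,0,-0.016],0]])

```text
time: 32.25
position: [0.4996, -0.2353, 0.1242]
tool_rot: [3.116, 0.403, 0.0]
ft_force: [0.7, -0.1, -5.5]
grip_width: 0.685
```

```bash
python3 -c "
from look import *
tool(); print(get_state()['ft_force']); pic('s_b2',(220,170,320,270),5)"
```

```text
t 32.25 tcp [ 0.4996 -0.2353  0.1242] yaw 0.2571 grip 0.685
[ 0.72253388 -0.11938804 -5.53849844]
```

View pics/s_b2.png

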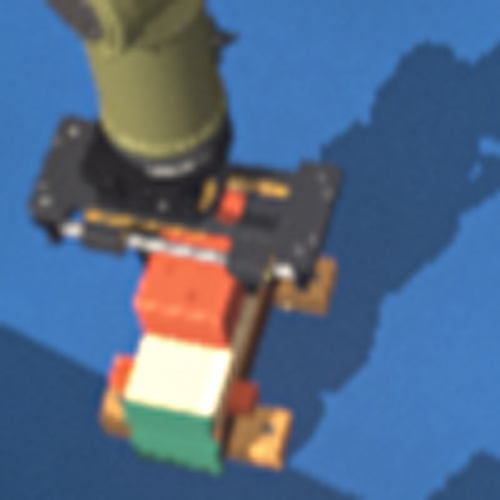

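The brick hangs about 5 mm over the middle of the ash, aligned. Lower the rest.

Emit:
carry_out(motion=[[[-0.0008,0,-0.002],0],[[-0.0008,0,-0.0035],0],[[-0.0008,0,-0.0043],0],[[-0.0008,0,-0.0045],0],[[-0.0008,0,-0.0045],0],[[-0.0008,0,-0.0045],0]])

```text
time: 32.9
position: [0.4988, -0.2353, 0.1196]
tool_rot: [3.116, 0.403, 0.0]
ft_force: [-0.5, -0.0, -6.7]
grip_width: 0.682
```

Emit:
carry_out(motion=[[[0,0,-0.0008],0],[[0,0,-0.0008],0],[[0,0,-0.0008],0]])

```text
time: 33.2
position: [0.4989, -0.2353, 0.1193]
tool_rot: [3.115, 0.403, 0.0]
ft_force: [-1.1, 0.6, -0.4]
grip_width: 0.685
```

Resting (force relieved). Release, rise, and retreat clear of both cameras' views.

Emit:
carry_out(motion=[[[0,0,0],0],[[0,0,0],0],[[0,0,0],0],[[0,0,0],0],[[0,0,0],0],[[0,0,0.03],0],[[0,0,0.06],0],[[0,0,0.09],0],[[0,0,0.1],0],[[0,0.3,0.1],0],[[0,0.3,0.1],0],[[0,0.3,0.1],0],[[0,0.3,0.1],0],[[0,0.3,0.1],0],[[0,0.3,0.1],0],[[0,0.3,0.1],0],[[0,0.3,0.1],0],[[0,0.3,0.1],0]], grip=-1)

```text
time: 35.0
position: [0.4986, 0.0631, 0.2182]
tool_rot: [3.116, 0.4, -0.002]
ft_force: [0.2, 0.2, -0.2]
grip_width: 1.004
```

```bash
python3 -c "
from look import *
tool()
a=[eyes.get_image(c) for c in('top','scene')]
cv2.imwrite('pics/f.png',np.hstack([cv2.resize(i['pixels'][r[1]:r[1]+90,r[0]:r[0]+90],None,fx=4.4,fy=4.4,interpolation=cv2.INTER_CUBIC) for i,r in zip(a,((335,195),(220,180)))]))
red=lambda i:((i['pixels'][...,2]>130)&(i['pixels'][...,1]<125)&(i['pixels'][...,0]<125)).astype(float)
br=lambda i:((i['pixels'][...,2]>110)&(i['pixels'][...,0].astype(int)>130)).astype(float)
for i in a: print('brick',fit([i],'brick',(.4985,-.235,.257),.104,pad=4,maskf=red))
"
```

```text
t 35.0 tcp [0.4986 0.0631 0.2182] yaw 0.2551 grip 1.004
brick (array([ 0.50877146, -0.23293063,  0.37275251]), np.float64(561.795263360246))
brick (array([ 0.50443754, -0.23524956,  0.30328038]), np.float64(195.90660515186465))
```

View pics/f.png

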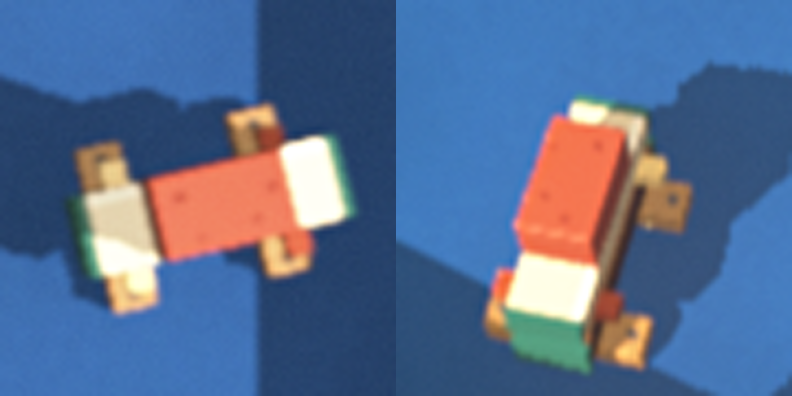

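```bash
python3 -c "
from look import *
a=eyes.get_image('top'); c=[(148,180),(280,152),(300,232),(168,262)]
P=np.array([unproj(a,(u/4.4-.4+335,v/4.4-.4+195),.154) for u,v in c]); print(P.mean(0)); d=P[0]+P[3]-P[1]-P[2]; print(np.arctan2(-d[0],d[1]))
a=[eyes.get_image(x) for x in('top','scene')]
p=[np.array(cv2.imread('pics/%s0.png'%x),int) for x in('top','scene')]
for n,r,i in(('tin',(130,180,190,220),0),('meter',(440,190,475,245),0),('cal',(292,143,350,178),0),('meter',(220,290,270,340),1),('cal',(342,203,376,250),1)):
    d=abs(a[i]['pixels'].astype(int)-p[i])[r[1]:r[3],r[0]:r[2]]; print(n,d.mean(), (d.max(2)>60).sum())
from bench import ticket
print(ticket.close_job())"
```

```text
[ 0.49647218 -0.2339731 ]
0.24054003626147044
tin 34.252361111111114 1285
meter 1.5795670995670996 0
cal 1.7600985221674876 0
meter 0.8966666666666666 0
cal 1.8120567375886525 0
the job is handed in; nothing more can be done
None
```

The stack is built in the order you asked and handed in, at about 35 s of the 118 s allowed. From the bottom it is walnut, stickers (pine left, cedar right), ash, then the brick lengthwise in the middle.

**Last checks:**
- **Stack:** the last pictures from both cameras show it standing square and level, with the gripper well clear.
- **Stickers:** rough camera fits put them 1–2 mm from the bearer centres.
- **Brick:** hand-picked corners put it 2–3 mm from the measured stack centre and about 1° off square. The automatic fit for the brick failed because it confused the brick with the red cedar, so I ignored it.
- **Walnut:** a camera fit after placing was about 2–3 mm off centre. That fit was poor, probably because of the sapwood strip. The robot's own reading was 1–2 mm off.
- **Bystanders:** the meter and calipers show no change between the first and last pictures. The same comparison for the tin did show a large change, and I did not follow it up before handing in. I think it is the arm or its shadow in that part of the picture, as no planned tool path went to the tin, but I did not confirm it.

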